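# Roll-check ground rods on the surface plate and scrap the bent one

## Robot

A 6-joint arm with a two-finger parallel gripper is mounted at the origin on a cart in front of the work surface, level with it; the furniture and walls round the work are solid. World frame = base frame: x ahead of the robot, y to its left, z up, the work surface at z = 0. Lengths are in m, angles in degrees, forces in N, time in s.
With the tool pointing down it reaches from about 0.3 to 0.75 m from the base axis. Payload 8.5 kg.
Tool frame: the origin (TCP) lies midway between the tips of the shut fingers; the grasp point (between the pads) lies 19 mm behind it (r.grasp_offset is the distance from the TCP to the grasp point, in m); z points along the fingers, y is the line along which they close (so a half turn about z gives the same grasp; the last joint's range is limited). The gripper opens to 88 mm and grips with 3 to 60 N. Pads are 18 mm wide; open, the fingers measure 123 mm over their backs; the gripper's body (75 mm by 187 mm) begins 45 mm behind the grasp point.
Start: joints at [56.19, 21.807, 74.336, -0, 83.858, -12.336], TCP at [0.201, 0.512, 0.239] pointing down, gripper open.
Joint ranges: [-178.18, 178.18], [-50.72, 133.34], [12.68, 142.11], [-81.47, 261.47], [9.98, 163.14], [-165.26, 165.26]. Speed limits (degrees/s): [136.94, 136.94, 180, 180, 180, 180].

## Interface

Orientations are given as [roll, pitch, yaw] about the fixed x, y, z axes, in that order (R = Rz(yaw) Ry(pitch) Rx(roll)).
In Python, from cell import sensors, vision, r gives the robot as it stands. The module is installed in compiled form; this text tells all that it offers.
- The arm moves only by the tool jog_arm, never from a script. Its argument "moves" is a list of rows, each a list of 2 entries, a list of its own where there are three numbers: the shift along the world's x, y, z in mm, then the turn about the world's z in degrees. In form: [[[tx, ty, tz], yaw], ...]. A call has 1 to 5 rows; each row shifts and turns the commanded pose from where the row before left it; what a row does not reach is not made up. A row lasts 1/8 s, in which the tool goes at most 62.5 mm and 10.7 degrees, less where a joint would pass 70% of its speed; a pose out of reach is approached as far as the arm can. A call with a gripper value outside its range is refused whole. "hand" is the gripper's target within -1 to 1 (fully open at 1, half-way at 0, shut at -1), set as the call begins (left out, the last holds). The fingers move at their own pace and stop on an object; the grip force is fixed at half the most. Time passes only in rows, so rows that do not move let the fingers close. It gives the time, the measured TCP pose, the force, the opening and the grip force at its end, in the units of the state.
- sensors.get_obs(): the state, without advancing time (a new reading comes with each control period).
- vision.grab_frame(name): name is "side" or "top"; returns a dict with "img" (384x512x3 uint8, red, green, blue), "mtx" (3x3 intrinsics, pixels), "rvec" (rotation vector, rad) and "tvec" (3), from world to camera coordinates, as OpenCV has them. Camera axes: x right, y down, z forward; pixel columns grow to the right and rows downward; lengths in m; the calibration is good to about 2 mm. A picture is of the moment at which its call begins. There is no depth.
- r.finish_job(): hands the job in; it is judged then, once.
Trained networks look in a picture, given as the dict that the camera call returned (one of the last four; its "shot" number tells which), for a name from the list of things; names that differ only in an ending like _2 or _b are one class to them, and where a whole thing is asked for, a point or a joint stands for the part that bears it (a point fixed in the world has none). Each returns a list of dicts, best first, with "confidence" (0 to 1); they miss things now and then, are a little off and sometimes report something else, mostly with a low value. They report only what shows in the picture. A call takes as long as a camera call.
- vision.boxes_of(thing, picture): "extent" ([left, top, right, bottom] in pixels, round what is visible of it).
- vision.cut_out(thing, picture): "region" (384x512 bool, what is visible of it) and "extent" ([left, top, right, bottom] in pixels, round what is visible of it).
- vision.mark_of(thing, picture): "centre" ([column, row] in pixels: a listed point, or the origin of a listed thing).
The state is a dict: "time": time; "qpos": joint angles; "joint_velocities": joint speeds; "effort": joint torques, N m; "tool_pos": TCP position; "tool_rot": TCP orientation; "ft_force": force on the tool from outside, world axes, zero at the start; "torque": the same for the moment, N m; "finger_gap": finger opening in m; "grip_force": force on a finger pad.
Only numpy, scipy, OpenCV 4.12 (cv2) and the standard library are available. Lean on these libraries where they do the work, as an engineer would, in place of code of your own. Each camera call takes 0.05 s, during which the arm holds its last target. There are 200 camera calls.

## Task

One of the three steel rods on the surface plate is bent. Roll each rod in turn at least one full turn across the plate under a light fingertip pressure, feeling for wobble (a few newtons will do: never press it hard against the plate), and leave each where it has been rolled to. Put the rod that wobbles in the red bin, leave the two straight ones lying on the plate, and do not disturb the other things on the bench.

Things in the scene. Friction and masses are not known exactly. Their poses are not given: they have to be found in the camera images.
- rod_a: 8 mm ground steel rod, 80 mm long, 0.032 kg, one of three alike lying across the plate, about 90 mm apart along the plate's y; two are straight, one is bowed 2.5 mm at its middle, hard to see but plain in rolling. Origin midway between the end centres, 4 mm above the plate; its y is the rod's axis; at the start x points away from the robot, z up. Rolls very easily; one turn is 25 mm.
- rod_b: 8 mm ground steel rod, 80 mm long, 0.032 kg, one of three alike lying across the plate, about 90 mm apart along the plate's y; two are straight, one is bowed 2.5 mm at its middle, hard to see but plain in rolling. Origin midway between the end centres, 4 mm above the plate; its y is the rod's axis; at the start x points away from the robot, z up. Rolls very easily; one turn is 25 mm.
- rod_c: 8 mm ground steel rod, 80 mm long, 0.032 kg, one of three alike lying across the plate, about 90 mm apart along the plate's y; two are straight, one is bowed 2.5 mm at its middle, hard to see but plain in rolling. Origin midway between the end centres, 4 mm above the plate; its y is the rod's axis; at the start x points away from the robot, z up. Rolls very easily; one turn is 25 mm.
- plate: dark steel surface plate, fixed, 200 mm (x, away from the robot) by 300 mm (y, left), flat top 50 mm above its origin on the bench. A rod rolled on it goes half as far as the fingertip on top of it. Within each turn the middle of the bowed rod rises 2.5 mm (standing on its ends) and sinks back; a straight rod stays level. Contact is stiff: 1 mm too low is 10 to 20 N.
- reject_bin: small open red bin on the bench to the right of the plate, 120 mm (x) by 100 mm (y) outside, 50 mm high, walls 3 mm, floor 2 mm thick; it does not move. Origin under its centre, z up.
- caliper: slide caliper lying on the bench between plate and bin, 205 mm long, about 66 mm wide, 11 mm high; not part of the job. Origin under its centre.
- brush: small bench brush, 132 mm long, 14 mm wide, lying behind the plate; not part of the job. Origin under its centre.
- tape_roll: roll of white tape lying flat, 73 mm across, 31 mm high, behind and right of the plate; not part of the job. Origin under its centre.

How it is judged (in metres and radians):
On the way, in this order (a step that is already met when the one before it is completed fails the run):
1. a first rod has been rolled across the plate under the fingertips: it is 22 mm or more from where it lay, with the fingers pressing it on the plate by more than 1 N (((distance of rod_a from where it was at the start of the episode above 0.022 m and contact force between the fingers and rod_a above 1 N and contact force between rod_a and plate above 1 N) or (distance of rod_b from where it was at the start of the episode above 0.022 m and contact force between the fingers and rod_b above 1 N and contact force between rod_b and plate above 1 N) or (distance of rod_c from where it was at the start of the episode above 0.022 m and contact force between the fingers and rod_c above 1 N and contact force between rod_c and plate above 1 N))), for 0.1 s.
2. a second rod has been rolled in the same way, the first being left at least 14 mm from where it lay ((((distance of rod_a from where it was at the start of the episode above 0.022 m and contact force between the fingers and rod_a above 1 N and contact force between rod_a and plate above 1 N) and distance of rod_b from where it was at the start of the episode above 0.014 m) or ((distance of rod_a from where it was at the start of the episode above 0.022 m and contact force between the fingers and rod_a above 1 N and contact force between rod_a and plate above 1 N) and distance of rod_c from where it was at the start of the episode above 0.014 m) or ((distance of rod_b from where it was at the start of the episode above 0.022 m and contact force between the fingers and rod_b above 1 N and contact force between rod_b and plate above 1 N) and distance of rod_a from where it was at the start of the episode above 0.014 m) or ((distance of rod_b from where it was at the start of the episode above 0.022 m and contact force between the fingers and rod_b above 1 N and contact force between rod_b and plate above 1 N) and distance of rod_c from where it was at the start of the episode above 0.014 m) or ((distance of rod_c from where it was at the start of the episode above 0.022 m and contact force between the fingers and rod_c above 1 N and contact force between rod_c and plate above 1 N) and distance of rod_a from where it was at the start of the episode above 0.014 m) or ((distance of rod_c from where it was at the start of the episode above 0.022 m and contact force between the fingers and rod_c above 1 N and contact force between rod_c and plate above 1 N) and distance of rod_b from where it was at the start of the episode above 0.014 m))), for 0.1 s.
3. the third rod has been rolled in the same way, the others being at least 14 mm from where they lay ((((distance of rod_a from where it was at the start of the episode above 0.022 m and contact force between the fingers and rod_a above 1 N and contact force between rod_a and plate above 1 N) and distance of each of rod_b, rod_c from where it was at the start of the episode above 0.014 m) or ((distance of rod_b from where it was at the start of the episode above 0.022 m and contact force between the fingers and rod_b above 1 N and contact force between rod_b and plate above 1 N) and distance of each of rod_a, rod_c from where it was at the start of the episode above 0.014 m) or ((distance of rod_c from where it was at the start of the episode above 0.022 m and contact force between the fingers and rod_c above 1 N and contact force between rod_c and plate above 1 N) and distance of each of rod_a, rod_b from where it was at the start of the episode above 0.014 m))), for 0.1 s.
At the end, for the whole second after the job is handed in: the bowed rod lies at rest inside the red bin (its middle within the walls and below 35 mm above the bin's underside); both straight rods lie at rest on top of the plate, each at least 14 mm from where it lay at the start (((x of rod_a_c3 in the frame of rod_a above 0.001 m and x of rod_a in the frame of reject_bin between -0.057 and 0.057 m and y of rod_a in the frame of reject_bin between -0.047 and 0.047 m and z of rod_a in the frame of reject_bin between 0 and 0.035 m and linear speed of rod_a below 0.02 m/s) or (x of rod_a_c3 in the frame of rod_a below 0.001 m and x of rod_a in the frame of plate between -0.098 and 0.098 m and y of rod_a in the frame of plate between -0.148 and 0.148 m and z of rod_a in the frame of plate between 0.05 and 0.06 m and distance of rod_a from where it was at the start of the episode above 0.014 m and linear speed of rod_a below 0.02 m/s)) and ((x of rod_b_c3 in the frame of rod_b above 0.001 m and x of rod_b in the frame of reject_bin between -0.057 and 0.057 m and y of rod_b in the frame of reject_bin between -0.047 and 0.047 m and z of rod_b in the frame of reject_bin between 0 and 0.035 m and linear speed of rod_b below 0.02 m/s) or (x of rod_b_c3 in the frame of rod_b below 0.001 m and x of rod_b in the frame of plate between -0.098 and 0.098 m and y of rod_b in the frame of plate between -0.148 and 0.148 m and z of rod_b in the frame of plate between 0.05 and 0.06 m and distance of rod_b from where it was at the start of the episode above 0.014 m and linear speed of rod_b below 0.02 m/s)) and ((x of rod_c_c3 in the frame of rod_c above 0.001 m and x of rod_c in the frame of reject_bin between -0.057 and 0.057 m and y of rod_c in the frame of reject_bin between -0.047 and 0.047 m and z of rod_c in the frame of reject_bin between 0 and 0.035 m and linear speed of rod_c below 0.02 m/s) or (x of rod_c_c3 in the frame of rod_c below 0.001 m and x of rod_c in the frame of plate between -0.098 and 0.098 m and y of rod_c in the frame of plate between -0.148 and 0.148 m and z of rod_c in the frame of plate between 0.05 and 0.06 m and distance of rod_c from where it was at the start of the episode above 0.014 m and linear speed of rod_c below 0.02 m/s))); the robot touches nothing.
It fails at once if a rod is pressed on the plate with more than 25 N (contact force between any of rod_a, rod_b, rod_c and plate above 25 N).
It fails at once if the caliper, the brush or the tape roll is moved by more than 15 mm (distance of any of caliper, brush, tape_roll from where it was at the start of the episode above 0.015 m).
It also fails if it takes over 72 s, if anything falls off the work surface, if the arm or the gripper's body presses on something with over 40 N, if the wrist force passes 120 N, or if a joint passes its speed limit or range.

## Working session

There is one attempt and no reset: what is moved stays moved. The work goes in short steps, Python scripts to look and compute and a tool call to move; the robot and the scene stay as the last step left them, time stands still between calls to the robot, and variables do not carry over. Pictures are saved under pics/ and viewed, at most 10 in all, crops included, and the job is handed in when it is done.

Besides the shell and the picture viewer there is one more tool, called after "Call:" in YAML: its name, and indented under it one key for each argument. jog_arm: Moves the arm, as the interface text tells. Its arguments: {"type":"object","properties":{"moves":{"type":"array","items":{"type":"array"}},"hand":{"type":"number"}},"required":["moves"]}

```bash
mkdir -p pics
cat > h.py <<'E'
import numpy as np, cv2
from cell import sensors, vision, r
def ray(f,px):
    R=cv2.Rodrigues(np.array(f["rvec"],float))[0]; t=np.array(f["tvec"],float).ravel()
    u=cv2.undistortPoints(np.array([[px]],float),np.array(f["mtx"],float),None)[0,0]
    return -R.T@t, R.T@np.array([u[0],u[1],1.])
def onz(f,px,z):
    c,d=ray(f,px); return c+d*(z-c[2])/d[2]
def save(f,n): cv2.imwrite("pics/"+n,cv2.cvtColor(f["img"],cv2.COLOR_RGB2BGR))
E
python3 - <<'E'
from h import *
for n in("top","side"):
    f=vision.grab_frame(n); save(f,n+"0.png"); print(n,"cam",np.round(ray(f,[0,0])[0],3))
    for t,z in(("rod_a",.054),("plate",.05),("reject_bin",.05),("caliper",.01),("brush",.01),("tape_roll",.03)):
        for b in vision.cut_out(t,f):
            m=b["region"].astype(np.uint8); rc=cv2.minAreaRect(cv2.findNonZero(m)); c=onz(f,rc[0],z)
            P=np.array([onz(f,p,z) for p in cv2.boxPoints(rc)])[:,:2]
            print(t,round(b["confidence"],2),np.round(b["extent"]),np.round(c,3),np.round(P,3).tolist())
    for b in vision.mark_of("rod_a",f): print("mark",round(b["confidence"],2),np.round(b["centre"]),np.round(onz(f,b["centre"],.054),4))
o=sensors.get_obs(); print(o)
E
```

```text
top cam [ 0.429 -0.044  0.908]
rod_a 0.69 [217. 226. 250. 233.] [0.491 0.    0.054] [[0.492, 0.039], [0.499, -0.037], [0.49, -0.038], [0.483, 0.038]]
rod_a 0.55 [180. 234. 208. 243.] [0.471 0.09  0.054] [[0.469, 0.124], [0.479, 0.058], [0.473, 0.057], [0.464, 0.123]]
rod_a 0.41 [135. 240. 174. 249.] [0.456 0.175 0.054] [[0.453, 0.216], [0.468, 0.135], [0.46, 0.133], [0.445, 0.214]]
plate 0.94 [125. 170. 262. 274.] [0.508 0.094 0.05 ] [[0.595, 0.262], [0.626, -0.048], [0.424, -0.067], [0.395, 0.23]]
plate 0.24 [176. 232. 212. 247.] [0.47  0.089 0.05 ] [[0.469, 0.129], [0.484, 0.052], [0.472, 0.049], [0.457, 0.126]]
reject_bin 0.6 [341. 210. 396. 270.] [ 0.479 -0.301  0.05 ] [[0.53, -0.237], [0.549, -0.351], [0.429, -0.364], [0.411, -0.252]]
reject_bin 0.35 [145. 136. 193. 158.] [0.685 0.158 0.05 ] [[0.665, 0.215], [0.718, 0.106], [0.706, 0.101], [0.653, 0.209]]
caliper 0.63 [239. 262. 324. 291.] [ 0.378 -0.117  0.01 ] [[0.38, -0.012], [0.431, -0.208], [0.376, -0.221], [0.327, -0.027]]
brush 0.79 [146. 135. 193. 154.] [0.698 0.166 0.01 ] [[0.674, 0.225], [0.734, 0.113], [0.722, 0.106],
[... 1047 characters left out ...]
23 0.1789 0.054 ]
{'time': 0.8, 'qpos': array([ 5.61909535e+01,  2.18045121e+01,  7.43385331e+01,  8.26283263e-04,
        8.38576886e+01, -1.23354388e+01]), 'joint_velocities': array([-0.05003861,  0.00215746, -0.011342  ,  0.08286699,  0.01652583,
        0.04220551]), 'effort': array([-1.05855481e-03, -4.37771630e+01, -2.24717313e+01,  7.13690906e-02,
        3.13418498e-02, -2.82167497e-05]), 'tool_pos': array([0.20131323, 0.5117907 , 0.23875199]), 'tool_rot': array([-1.79999459e+02, -9.59341255e-04,  1.58526304e+02]), 'ft_force': array([ 0.32460219, -0.07611073,  0.04504494]), 'torque': array([-0.00658504, -0.02073446,  0.03590213]), 'grip_force': 0.0, 'finger_gap': 0.08801436585673429}
```

Run:
```python
from h import *
f=cv2.imread("pics/top0.png"); cv2.imwrite("pics/t0c.png",cv2.resize(f[160:290,110:270],None,fx=4.5,fy=4.5,interpolation=cv2.INTER_CUBIC))
```

```text
(no output)
```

View pics/t0c.png

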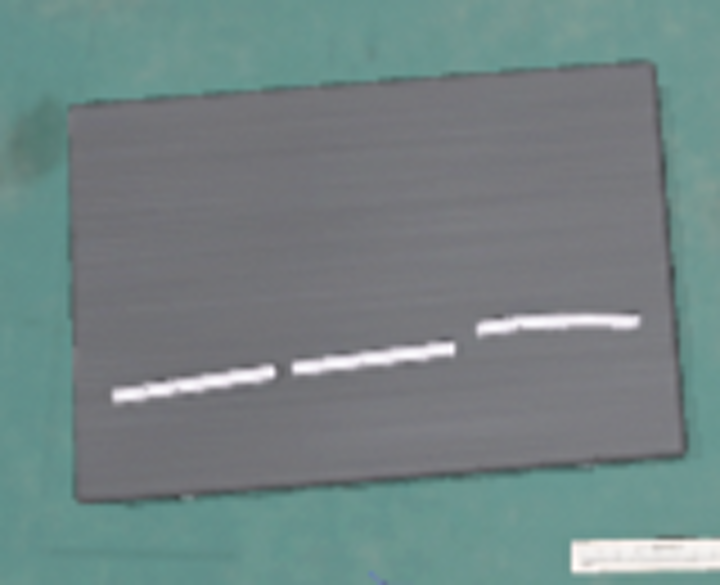

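View pics/top0.png

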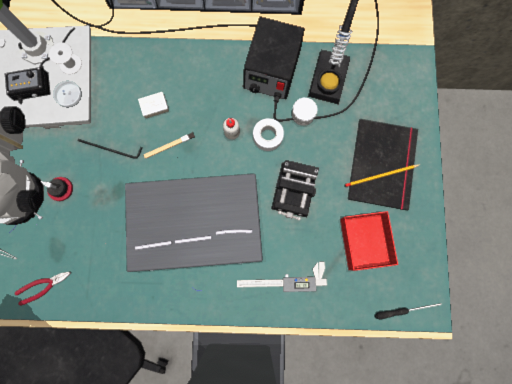

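The crop shows three rods in a row. The two left ones look straight, and the right one (crop 560,320; full image 234,231) looks bowed away from the robot. In the full view the bin is at (369,241) and the caliper at (290,284). Next I fit the rod axes from bright pixels.

```bash
cat >> h.py <<'E'
def rods(f,x0=125,y0=172,x1=262,y1=270):
    g=cv2.cvtColor(f["img"],cv2.COLOR_RGB2GRAY); m=np.zeros_like(g); m[y0:y1,x0:x1]=(g[y0:y1,x0:x1]>150)
    out=[];n,l,s,c=cv2.connectedComponentsWithStats(m,connectivity=8)
    for i in range(1,n):
        if s[i,4]<40: continue
        v,u=np.nonzero(l==i); w=g[v,u].astype(float)-100
        P=np.array([onz(f,[a,b],.054)[:2] for a,b in zip(u,v)])
        if np.ptp(P[:,1])<.05: continue
        k=np.polyfit(P[:,1],P[:,0],1,w=np.sqrt(w)); ym=(P[:,1].max()+P[:,1].min())/2
        q=np.polyfit(P[:,1]-ym,P[:,0],2)
        out.append((round(np.polyval(k,ym),4),round(ym,4),"len",round(np.ptp(P[:,1]),3),"axis yaw",round(-np.degrees(np.arctan(k[0])),1),"sag mm",round(-q[0]*.04**2*1e3,2)))
    return out
E
python3 - <<'E'
from h import *
f=vision.grab_frame("top")
for q in rods(f): print(q)
for p in ([125.5,183.5],[255,173.5],[262.5,261],[127,271]): print(np.round(onz(f,p,.05),3))
E
```

```text
(np.float64(0.4907), np.float64(-0.0009), 'len', np.float64(0.078), 'axis yaw', np.float64(3.9), 'sag mm', np.float64(2.35))
(np.float64(0.4707), np.float64(0.0891), 'len', np.float64(0.077), 'axis yaw', np.float64(8.9), 'sag mm', np.float64(-0.21))
(np.float64(0.4556), np.float64(0.1765), 'len', np.float64(0.077), 'axis yaw', np.float64(10.3), 'sag mm', np.float64(0.14))
[0.592 0.25  0.05 ]
[ 0.624 -0.045  0.05 ]
[ 0.428 -0.067  0.05 ]
[0.398 0.229 0.05 ]
```

Call:
jog_arm:
  moves:
    - [[31, -42, 0], -7.3]
    - [[31, -42, 0], -7.3]
    - [[31, -42, 0], -7.3]
    - [[31, -42, 0], -7.3]
    - [[31, -42, 0], -7.3]
  hand: -1

```text
time: 1.48
tool_pos: [0.3572, 0.3004, 0.2389]
tool_rot: [180.0, 0.0, 121.8]
ft_force: [0.3, -0.5, -0.5]
finger_gap: 0.0401
grip_force: 0.0
```

Call:
jog_arm:
  moves:
    - [[31, -42, -40], -7.3]
    - [[31, -42, -40], -7.3]
    - [[29, -43, -40], -7.1]
    - [[0, 0, -35], 0]
    - [[0, 0, 0], 0]

```text
time: 2.1
tool_pos: [0.4421, 0.1804, 0.0881]
tool_rot: [-179.7, -0.0, 100.3]
ft_force: [-0.5, -0.3, 0.4]
finger_gap: 0.0006
grip_force: 0.0
```

Call:
jog_arm:
  moves:
    - [[0, 0, -12], 0]
    - [[0, 0, 0], 0]
    - [[0, 0, 0], 0]

```text
time: 2.48
tool_pos: [0.4431, 0.1813, 0.0783]
tool_rot: [179.9, 0.0, 100.4]
ft_force: [0.9, 0.3, 0.5]
finger_gap: 0.0005
grip_force: 0.0
```

Run:
```python
from h import *
f=vision.grab_frame("side"); t=vision.grab_frame("top"); o=sensors.get_obs(); print(o["tool_pos"],o["tool_rot"],o["ft_force"])
c=np.hstack([cv2.resize(x["img"][b:b+100,a:a+100],None,fx=4,fy=4,interpolation=cv2.INTER_CUBIC) for x,a,b in((f,170,120),(t,110,180))])
save({"img":c},"tip.png")
```

```text
[0.44312812 0.18119985 0.07815709] [1.79928405e+02 2.53303910e-03 1.00352360e+02] [ 0.70170934 -0.58373348  1.37500134]
```

View pics/tip.png

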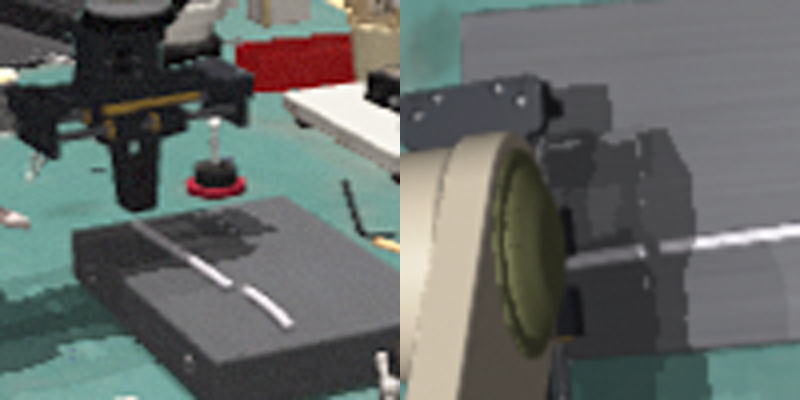

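The left side view shows the shut fingertips (135,205) just above the left rod's near end. In the top view the tool hides that rod's middle. I'll correct the small offset and feel downward.

Call:
jog_arm:
  moves:
    - [[5, -6, -10], 0]
    - [[0, 0, -6], 0]
    - [[0, 0, 0], 0]
    - [[0, 0, 0], 0]

```text
time: 3.08
tool_pos: [0.4479, 0.175, 0.0615]
tool_rot: [-180.0, -0.0, 100.3]
ft_force: [0.5, -0.4, 0.3]
finger_gap: 0.0004
grip_force: 0.0
```

Call:
jog_arm:
  moves:
    - [[0, 0, -2], 0]
    - [[0, 0, -1], 0]
    - [[0, 0, 0], 0]

```text
time: 3.45
tool_pos: [0.4479, 0.175, 0.0585]
tool_rot: [-180.0, 0.0, 100.3]
ft_force: [-0.0, 0.9, -0.0]
finger_gap: 0.0002
grip_force: 0.0
```

Call:
jog_arm:
  moves:
    - [[0, 0, -0.5], 0]
    - [[0, 0, 0], 0]

```text
time: 3.7
tool_pos: [0.4481, 0.175, 0.0583]
tool_rot: [180.0, -0.0, 100.3]
ft_force: [-0.6, 0.4, 2.4]
finger_gap: 0.0003
grip_force: 1.5
```

Call:
jog_arm:
  moves:
    - [[0, 0, -0.3], 0]
    - [[0, 0, 0], 0]

```text
time: 3.95
tool_pos: [0.4482, 0.175, 0.0582]
tool_rot: [179.9, 0.0, 100.3]
ft_force: [-1.1, 1.0, 7.5]
finger_gap: 0.0004
grip_force: 3.1
```

Call:
jog_arm:
  moves:
    - [[3, 0.5, 0], 0]
    - [[3, 0.5, 0], 0]
    - [[3, 0.5, 0], 0]

```text
time: 4.32
tool_pos: [0.4573, 0.1766, 0.0582]
tool_rot: [179.9, -0.0, 100.3]
ft_force: [-1.0, 1.2, 6.5]
finger_gap: 0.0004
grip_force: 3.2
```

Call:
jog_arm:
  moves:
    - [[5, 0.9, 0], 0]
    - [[5, 0.9, 0], 0]
    - [[5, 0.9, 0], 0]
    - [[5, 0.9, 0], 0]
    - [[0, 0, 0], 0]

```text
time: 4.95
tool_pos: [0.4777, 0.1804, 0.0582]
tool_rot: [179.9, -0.0, 100.3]
ft_force: [-0.1, 0.6, 7.0]
finger_gap: 0.0004
grip_force: 3.0
```

Run:
```python
from h import *
f=vision.grab_frame("side"); t=vision.grab_frame("top"); o=sensors.get_obs(); print(o["tool_pos"],o["ft_force"])
for x in(f,t):
  for b in vision.mark_of("rod_a",x): print(round(b["confidence"],2),np.round(b["centre"]),np.round(onz(x,b["centre"],.054),4))
c=np.hstack([cv2.resize(x["img"][b:b+100,a:a+100],None,fx=4,fy=4,interpolation=cv2.INTER_CUBIC) for x,a,b in((f,180,130),(t,110,180))])
save({"img":c},"roll1.png")
```

```text
[0.47751413 0.18033619 0.05822945] [-0.22460653  1.88366134  5.59217506]
0.46 [238. 196.] [4.959e-01 2.000e-04 5.400e-02]
0.45 [212. 178.] [0.4664 0.1794 0.054 ]
0.43 [220. 187.] [0.469  0.0897 0.054 ]
0.51 [193. 236.] [0.4776 0.0886 0.054 ]
0.47 [231. 231.] [0.4915 0.0043 0.054 ]
0.42 [148. 235.] [0.4776 0.1886 0.054 ]
```

View pics/roll1.png

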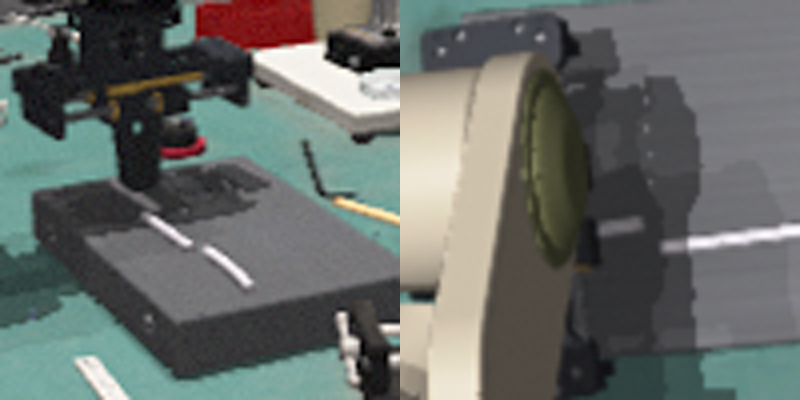

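It rolls cleanly, and the rod has advanced about 15 mm under a steady 6–7 N. Re-stroking for the rest.

Call:
jog_arm:
  moves:
    - [[0, 0, 6], 0]
    - [[-15, -2.7, 0], 0]
    - [[0, 0, -5], 0]
    - [[0, 0, -1], 0]
    - [[0, 0, 0], 0]

```text
time: 5.78
tool_pos: [0.4627, 0.1775, 0.0581]
tool_rot: [179.9, -0.0, 100.3]
ft_force: [-1.3, -0.2, 5.3]
finger_gap: 0.0006
grip_force: 2.9
```

Call:
jog_arm:
  moves:
    - [[3, 0.5, 0], 0]
    - [[5, 0.9, 0], 0]
    - [[5, 0.9, 0], 0]
    - [[5, 0.9, 0], 0]
    - [[5, 0.9, 0], 0]

```text
time: 6.4
tool_pos: [0.486, 0.1817, 0.0582]
tool_rot: [179.9, -0.0, 100.3]
ft_force: [-1.3, 0.4, 6.6]
finger_gap: 0.0004
grip_force: 3.2
```

Call:
jog_arm:
  moves:
    - [[5, 0.9, 0], 0]
    - [[0, 0, 0], 0]
    - [[0, 0, 0], 0]

```text
time: 6.78
tool_pos: [0.4912, 0.1827, 0.0582]
tool_rot: [179.9, -0.0, 100.3]
ft_force: [-0.5, 2.3, 6.0]
finger_gap: 0.0002
grip_force: 2.8
```

Run:
```python
from h import *
f=vision.grab_frame("side"); t=vision.grab_frame("top"); o=sensors.get_obs(); print(o["tool_pos"],o["ft_force"])
for x in(f,t):
  for b in vision.mark_of("rod_a",x): print(round(b["confidence"],2),np.round(b["centre"]),np.round(onz(x,b["centre"],.054),4))
```

```text
[0.49115026 0.18269047 0.058234  ] [0.25717286 1.01098214 6.45365796]
0.53 [219. 187.] [0.4649 0.0913 0.054 ]
0.43 [238. 197.] [ 0.4925 -0.0034  0.054 ]
0.38 [216. 177.] [0.4829 0.1842 0.054 ]
0.64 [194. 237.] [0.4755 0.0861 0.054 ]
0.52 [233. 231.] [ 0.4904 -0.0006  0.054 ]
0.47 [150. 231.] [0.4855 0.185  0.054 ]
```

Rod at the left is straight: z and force stayed level through a full turn. Next the middle rod.

Call:
jog_arm:
  moves:
    - [[0, 0, 12], 0]
    - [[0, 0, 8], 0]
    - [[-14, -47, 0], -0.7]
    - [[-14, -48, 0], -0.7]
    - [[0, 0, -10], 0]

```text
time: 7.6
tool_pos: [0.4619, 0.0853, 0.0684]
tool_rot: [179.9, 0.0, 98.7]
ft_force: [0.7, 0.5, -0.6]
finger_gap: 0.0007
grip_force: 0.0
```

Call:
jog_arm:
  moves:
    - [[0, 0, -7], 0]
    - [[0, 0, 0], 0]
    - [[0, 0, 0], 0]

```text
time: 7.98
tool_pos: [0.4621, 0.0881, 0.0608]
tool_rot: [180.0, -0.0, 99.0]
ft_force: [-0.8, -0.7, -0.4]
finger_gap: 0.0003
grip_force: 0.0
```

Call:
jog_arm:
  moves:
    - [[0.5, 0, -2.2], 0]
    - [[0, 0, -0.4], 0]
    - [[0, 0, 0], 0]

```text
time: 8.35
tool_pos: [0.4625, 0.0875, 0.0583]
tool_rot: [180.0, -0.0, 98.9]
ft_force: [-0.1, 1.4, 1.9]
finger_gap: 0.0002
grip_force: 0.9
```

Call:
jog_arm:
  moves:
    - [[0, 0, -0.4], 0]
    - [[0, 0, 0], 0]

```text
time: 8.6
tool_pos: [0.4625, 0.0875, 0.0581]
tool_rot: [180.0, -0.0, 98.9]
ft_force: [-2.1, 2.4, 6.3]
finger_gap: 0.0002
grip_force: 2.9
```

Call:
jog_arm:
  moves:
    - [[3, 0.5, 0], 0]
    - [[3, 0.5, 0], 0]
    - [[3, 0.5, 0], 0]

```text
time: 8.98
tool_pos: [0.4717, 0.089, 0.0582]
tool_rot: [179.9, -0.0, 98.9]
ft_force: [-0.3, 1.6, 5.7]
finger_gap: 0.0
grip_force: 3.1
```

Call:
jog_arm:
  moves:
    - [[5, 0.8, 0], 0]
    - [[5, 0.8, 0], 0]
    - [[5, 0.8, 0], 0]
    - [[5, 0.8, 0], 0]
    - [[0, 0, 0], 0]

```text
time: 9.6
tool_pos: [0.4922, 0.0921, 0.0582]
tool_rot: [179.9, 0.0, 98.9]
ft_force: [0.1, 1.9, 5.1]
finger_gap: 0.0005
grip_force: 2.9
```

Call:
jog_arm:
  moves:
    - [[0, 0, 6], 0]
    - [[-15, -2.4, 0], 0]
    - [[0, 0, -5], 0]
    - [[0, 0, -1], 0]
    - [[0, 0, 0], 0]

```text
time: 10.22
tool_pos: [0.477, 0.0896, 0.0579]
tool_rot: [180.0, 0.0, 98.9]
ft_force: [-0.3, -0.8, 4.1]
finger_gap: 0.0003
grip_force: 2.3
```

Call:
jog_arm:
  moves:
    - [[3, 0.5, 0], 0]
    - [[5, 0.8, 0], 0]
    - [[5, 0.8, 0], 0]
    - [[5, 0.8, 0], 0]
    - [[5, 0.8, 0], 0]

```text
time: 10.85
tool_pos: [0.5005, 0.0934, 0.0582]
tool_rot: [179.9, 0.0, 98.9]
ft_force: [-0.0, 0.0, 7.5]
finger_gap: 0.0001
grip_force: 3.2
```

Call:
jog_arm:
  moves:
    - [[5, 0.8, 0], 0]
    - [[0, 0, 0], 0]
    - [[0, 0, 0], 0]

```text
time: 11.22
tool_pos: [0.5057, 0.0942, 0.0582]
tool_rot: [179.9, 0.0, 98.9]
ft_force: [0.5, 0.4, 5.8]
finger_gap: 0.0004
grip_force: 2.7
```

Run:
```python
from h import *
f=vision.grab_frame("side"); t=vision.grab_frame("top"); o=sensors.get_obs(); print(o["tool_pos"],o["ft_force"])
for x in(f,t):
  for b in vision.mark_of("rod_a",x): print(round(b["confidence"],2),np.round(b["centre"]),np.round(onz(x,b["centre"],.054),4))
print(rods(t))
```

```text
[0.50563946 0.09415304 0.05823091] [0.74220986 0.11534268 5.49070066]
0.51 [215. 178.] [0.4757 0.1707 0.054 ]
0.37 [229. 189.] [0.4885 0.0622 0.054 ]
0.37 [233. 197.] [ 0.4792 -0.0006  0.054 ]
0.59 [232. 230.] [0.4925 0.003  0.054 ]
[(np.float64(0.5121), np.float64(0.1563), 'len', np.float64(0.164), 'axis yaw', np.float64(-6.4), 'sag mm', np.float64(-1.54)), (np.float64(0.4908), np.float64(-0.002), 'len', np.float64(0.075), 'axis yaw', np.float64(3.6), 'sag mm', np.float64(1.69))]
```

Middle rod is straight too. Now the right one, with height feedback.

Call:
jog_arm:
  moves:
    - [[0, 0, 12], 0]
    - [[0, 0, 8], 0]
    - [[-10, -48, 0], -2.5]
    - [[-10, -48, 0], -2.5]
    - [[0, 0, -10], 0]

```text
time: 12.05
tool_pos: [0.4847, -0.0043, 0.0685]
tool_rot: [179.9, 0.0, 93.7]
ft_force: [0.2, 0.7, 0.1]
finger_gap: 0.001
grip_force: 0.0
```

Call:
jog_arm:
  moves:
    - [[0, 0, -6], 0]
    - [[0, 0, 0], 0]
    - [[0, 0, 0], 0]

```text
time: 12.42
tool_pos: [0.4846, -0.0011, 0.0618]
tool_rot: [180.0, -0.0, 94.0]
ft_force: [-0.2, 0.0, 1.1]
finger_gap: 0.0004
grip_force: 0.0
```

Call:
jog_arm:
  moves:
    - [[1, 0, -3], 0]
    - [[0, 0, -0.6], 0]
    - [[0, 0, 0], 0]

```text
time: 12.8
tool_pos: [0.4856, -0.0016, 0.0583]
tool_rot: [180.0, -0.0, 93.9]
ft_force: [0.7, 2.2, 1.8]
finger_gap: 0.0001
grip_force: 1.2
```

Call:
jog_arm:
  moves:
    - [[0, 0, -0.3], 0]
    - [[0, 0, 0], 0]

```text
time: 13.05
tool_pos: [0.4856, -0.0017, 0.0582]
tool_rot: [180.0, -0.0, 93.9]
ft_force: [0.7, 3.1, 5.1]
finger_gap: 0.0003
grip_force: 2.8
```

Call:
jog_arm:
  moves:
    - [[2, 0.1, 0], 0]

```text
time: 13.18
tool_pos: [0.4874, -0.0016, 0.0582]
tool_rot: [180.0, -0.0, 93.9]
ft_force: [-1.2, 2.9, 5.8]
finger_gap: 0.0007
grip_force: 2.7
```

Call:
jog_arm:
  moves:
    - [[2, 0.1, 0], 0]

```text
time: 13.3
tool_pos: [0.4894, -0.0014, 0.0582]
tool_rot: [180.0, -0.0, 93.9]
ft_force: [-0.1, 3.6, 6.1]
finger_gap: 0.0002
grip_force: 2.8
```

Call:
jog_arm:
  moves:
    - [[2, 0.1, 0], 0]

```text
time: 13.42
tool_pos: [0.4914, -0.0013, 0.0581]
tool_rot: [180.0, -0.0, 93.9]
ft_force: [-0.5, 3.1, 6.3]
finger_gap: 0.0003
grip_force: 2.8
```

Call:
jog_arm:
  moves:
    - [[2, 0.1, 0], 0]
    - [[2, 0.1, 0], 0]

```text
time: 13.68
tool_pos: [0.4954, -0.0011, 0.0581]
tool_rot: [180.0, -0.0, 93.9]
ft_force: [-0.1, 3.4, 5.1]
finger_gap: 0.0005
grip_force: 2.9
```

Call:
jog_arm:
  moves:
    - [[2, 0.1, 0], 0]
    - [[2, 0.1, 0], 0]

```text
time: 13.92
tool_pos: [0.4994, -0.0008, 0.0581]
tool_rot: [180.0, -0.0, 93.9]
ft_force: [-0.6, 3.3, 5.1]
finger_gap: 0.0006
grip_force: 2.7
```

Call:
jog_arm:
  moves:
    - [[2, 0.1, 0], 0]

```text
time: 14.05
tool_pos: [0.5014, -0.0008, 0.0581]
tool_rot: [180.0, -0.0, 93.9]
ft_force: [-0.3, 3.0, 5.2]
finger_gap: 0.0002
grip_force: 2.8
```

Call:
jog_arm:
  moves:
    - [[2, 0.1, 0], 0]

```text
time: 14.18
tool_pos: [0.5034, -0.0006, 0.0582]
tool_rot: [180.0, -0.0, 93.9]
ft_force: [-1.0, 3.9, 6.9]
finger_gap: 0.0003
grip_force: 2.9
```

Call:
jog_arm:
  moves:
    - [[2, 0.1, 0], 0]

```text
time: 14.3
tool_pos: [0.5054, -0.0005, 0.0582]
tool_rot: [180.0, -0.0, 93.9]
ft_force: [-0.2, 3.5, 6.5]
finger_gap: 0.0004
grip_force: 2.9
```

Call:
jog_arm:
  moves:
    - [[1.5, 0.1, 0], 0]

```text
time: 14.42
tool_pos: [0.5069, -0.0004, 0.0581]
tool_rot: [180.0, -0.0, 93.9]
ft_force: [-0.6, 3.6, 5.6]
finger_gap: 0.0004
grip_force: 2.9
```

Call:
jog_arm:
  moves:
    - [[1.5, 0.1, 0], 0]

```text
time: 14.55
tool_pos: [0.5084, -0.0003, 0.0581]
tool_rot: [180.0, -0.0, 93.9]
ft_force: [-1.1, 3.1, 6.1]
finger_gap: 0.0005
grip_force: 2.9
```

Call:
jog_arm:
  moves:
    - [[1, 0.1, 0], 0]

```text
time: 14.68
tool_pos: [0.5094, -0.0002, 0.0582]
tool_rot: [180.0, -0.0, 93.9]
ft_force: [-0.9, 3.9, 6.1]
finger_gap: 0.0005
grip_force: 3.0
```

Call:
jog_arm:
  moves:
    - [[0, 0, 6], 0]
    - [[-12, -0.6, 0], 0]
    - [[0, 0, 0], 0]

```text
time: 15.05
tool_pos: [0.4962, -0.0012, 0.0638]
tool_rot: [-179.9, -0.0, 93.9]
ft_force: [0.2, -0.3, 0.5]
finger_gap: 0.0008
grip_force: 0.0
```

Run:
```python
from h import *
f=vision.grab_frame("side"); t=vision.grab_frame("top"); o=sensors.get_obs(); print(o["tool_pos"],o["ft_force"])
for x in(f,t):
  for b in vision.mark_of("rod_a",x): print(round(b["confidence"],2),np.round(b["centre"]),np.round(onz(x,b["centre"],.054),4))
c=np.hstack([cv2.resize(x["img"][b:b+80,a:a+80],None,fx=5,fy=5,interpolation=cv2.INTER_CUBIC) for x,a,b in((f,200,150),(t,190,190))])
save({"img":c},"roll3.png")
```

```text
[ 0.4972107  -0.001254    0.06384031] [-0.04843442  0.29522196 -0.65535435]
0.57 [229. 187.] [0.4936 0.0773 0.054 ]
0.45 [232. 204.] [ 0.4607 -0.049   0.054 ]
0.43 [240. 196.] [ 0.5012 -0.0027  0.054 ]
0.47 [150. 230.] [0.4886 0.1857 0.054 ]
```

View pics/roll3.png

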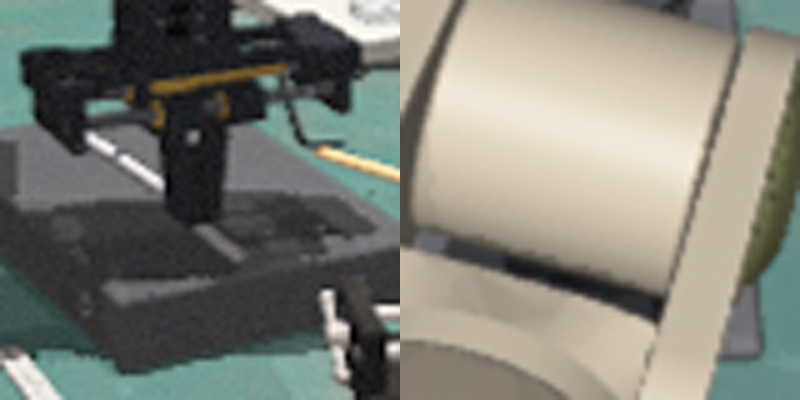

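The side crop shows the right rod lying flat under the tip, with its near end at (240,258). Only the arm shows in the top crop. Pressing again for the second half-turn, where the rise should come.

Call:
jog_arm:
  moves:
    - [[0, 0, -5], 0]
    - [[0, 0, -0.7], 0]
    - [[0, 0, 0], 0]

```text
time: 15.62
tool_pos: [0.4977, -0.0012, 0.0582]
tool_rot: [180.0, 0.0, 93.9]
ft_force: [-0.5, 0.4, 3.1]
finger_gap: -0.0001
grip_force: 2.1
```

Call:
jog_arm:
  moves:
    - [[1.5, 0.1, 0.1], 0]

```text
time: 15.75
tool_pos: [0.499, -0.0011, 0.0583]
tool_rot: [-180.0, 0.0, 93.9]
ft_force: [-3.0, -0.4, 6.9]
finger_gap: 0.0002
grip_force: 3.1
```

Call:
jog_arm:
  moves:
    - [[1.5, 0.1, 0.3], 0]

```text
time: 15.88
tool_pos: [0.5005, -0.001, 0.0587]
tool_rot: [-180.0, 0.0, 93.9]
ft_force: [-2.2, -1.2, 5.6]
finger_gap: 0.0007
grip_force: 2.8
```

Call:
jog_arm:
  moves:
    - [[1, 0.1, 0.2], 0]

```text
time: 16.0
tool_pos: [0.5015, -0.0009, 0.0589]
tool_rot: [-180.0, 0.0, 93.9]
ft_force: [-1.8, -0.7, 6.0]
finger_gap: 0.0006
grip_force: 2.7
```

It is rising: this is the bowed rod.

Call:
jog_arm:
  moves:
    - [[1.5, 0.1, 0.35], 0]

```text
time: 16.12
tool_pos: [0.503, -0.0008, 0.0592]
tool_rot: [-180.0, 0.0, 93.9]
ft_force: [0.2, -0.1, 4.3]
finger_gap: 0.0006
grip_force: 2.2
```

Call:
jog_arm:
  moves:
    - [[1.5, 0.1, 0.35], 0]

```text
time: 16.25
tool_pos: [0.5046, -0.0007, 0.0595]
tool_rot: [-180.0, 0.0, 93.9]
ft_force: [-1.3, -1.6, 4.1]
finger_gap: 0.0004
grip_force: 1.8
```

Call:
jog_arm:
  moves:
    - [[1.5, 0.1, 0.3], 0]

```text
time: 16.38
tool_pos: [0.5061, -0.0006, 0.0597]
tool_rot: [180.0, 0.0, 93.9]
ft_force: [-0.2, -0.5, 3.0]
finger_gap: 0.0007
grip_force: 1.4
```

Call:
jog_arm:
  moves:
    - [[1.5, 0.1, 0.2], 0]

```text
time: 16.5
tool_pos: [0.5076, -0.0005, 0.0599]
tool_rot: [-180.0, 0.0, 93.9]
ft_force: [-1.1, -0.5, 2.3]
finger_gap: 0.0002
grip_force: 1.2
```

Call:
jog_arm:
  moves:
    - [[1.2, 0.1, 0], 0]

```text
time: 16.62
tool_pos: [0.5088, -0.0004, 0.0599]
tool_rot: [180.0, 0.0, 93.9]
ft_force: [0.2, -1.2, 3.8]
finger_gap: 0.0007
grip_force: 1.6
```

Call:
jog_arm:
  moves:
    - [[1.2, 0.1, 0.1], 0]

```text
time: 16.75
tool_pos: [0.51, -0.0003, 0.06]
tool_rot: [180.0, 0.0, 93.9]
ft_force: [-1.1, -2.6, 1.5]
finger_gap: 0.0006
grip_force: 1.2
```

Call:
jog_arm:
  moves:
    - [[1.2, 0.1, 0], 0]

```text
time: 16.88
tool_pos: [0.5111, -0.0002, 0.06]
tool_rot: [180.0, 0.0, 93.9]
ft_force: [0.6, -0.4, 2.7]
finger_gap: 0.0006
grip_force: 1.4
```

Call:
jog_arm:
  moves:
    - [[1.2, 0.1, -0.2], 0]

```text
time: 17.0
tool_pos: [0.5125, -0.0001, 0.06]
tool_rot: [180.0, 0.0, 93.9]
ft_force: [-0.4, -2.5, 3.3]
finger_gap: 0.0003
grip_force: 2.2
```

Call:
jog_arm:
  moves:
    - [[1.2, 0.1, -0.15], 0]

```text
time: 17.12
tool_pos: [0.5137, -0.0, 0.0599]
tool_rot: [180.0, 0.0, 93.9]
ft_force: [0.8, -1.3, 6.2]
finger_gap: 0.0006
grip_force: 2.5
```

Call:
jog_arm:
  moves:
    - [[1.2, 0.1, -0.15], 0]

```text
time: 17.25
tool_pos: [0.515, 0.0, 0.0598]
tool_rot: [180.0, 0.0, 93.9]
ft_force: [-0.4, -2.0, 5.3]
finger_gap: 0.0005
grip_force: 2.8
```

Call:
jog_arm:
  moves:
    - [[1.5, 0.1, -0.25], 0]

```text
time: 17.38
tool_pos: [0.5166, 0.0002, 0.0596]
tool_rot: [179.9, 0.0, 93.9]
ft_force: [0.1, -1.1, 6.2]
finger_gap: 0.0002
grip_force: 3.3
```

Call:
jog_arm:
  moves:
    - [[1.5, 0.1, -0.3], 0]

```text
time: 17.5
tool_pos: [0.5182, 0.0003, 0.0594]
tool_rot: [179.9, 0.0, 93.9]
ft_force: [0.4, -1.4, 7.0]
finger_gap: 0.0005
grip_force: 3.7
```

Call:
jog_arm:
  moves:
    - [[1.5, 0.1, -0.35], 0]

```text
time: 17.62
tool_pos: [0.5198, 0.0004, 0.0592]
tool_rot: [179.9, 0.0, 93.9]
ft_force: [-0.2, -0.9, 9.1]
finger_gap: 0.0004
grip_force: 4.0
```

Call:
jog_arm:
  moves:
    - [[1.5, 0.1, -0.35], 0]

```text
time: 17.75
tool_pos: [0.5214, 0.0005, 0.0589]
tool_rot: [179.9, 0.0, 93.9]
ft_force: [0.9, -0.3, 7.2]
finger_gap: 0.0005
grip_force: 4.1
```

Call:
jog_arm:
  moves:
    - [[1.5, 0.1, -0.3], 0]

```text
time: 17.88
tool_pos: [0.523, 0.0006, 0.0587]
tool_rot: [179.9, 0.0, 93.9]
ft_force: [0.6, -1.6, 8.7]
finger_gap: 0.0005
grip_force: 4.0
```

Call:
jog_arm:
  moves:
    - [[1.5, 0.1, -0.3], 0]

```text
time: 18.0
tool_pos: [0.5245, 0.0007, 0.0583]
tool_rot: [179.9, 0.0, 93.9]
ft_force: [0.1, -0.6, 8.4]
finger_gap: 0.0006
grip_force: 4.1
```

Call:
jog_arm:
  moves:
    - [[1.5, 0.1, -0.1], 0]

```text
time: 18.12
tool_pos: [0.5258, 0.0008, 0.0582]
tool_rot: [179.9, 0.0, 93.9]
ft_force: [0.2, -0.9, 7.9]
finger_gap: 0.0008
grip_force: 4.0
```

Call:
jog_arm:
  moves:
    - [[1, 0.1, 0], 0]
    - [[0, 0, 0], 0]

```text
time: 18.38
tool_pos: [0.5267, 0.0009, 0.0582]
tool_rot: [179.9, 0.0, 93.9]
ft_force: [-0.0, -0.9, 7.6]
finger_gap: 0.0003
grip_force: 3.8
```

Call:
jog_arm:
  moves:
    - [[0, 0, 15], 0]
    - [[0, 0, 55], 0]
    - [[-40, -40, 40], 0]
    - [[-40, -40, 0], 0]
    - [[-40, -40, 0], 0]
  hand: -0.35

```text
time: 19.0
tool_pos: [0.4088, -0.1157, 0.1645]
tool_rot: [179.9, 0.0, 94.0]
ft_force: [0.8, -1.0, -0.2]
finger_gap: 0.0284
grip_force: 0.0
```

Call:
jog_arm:
  moves:
    - [[-20, -40, 0], 0]
    - [[0, -50, 0], 0]
    - [[0, -50, 0], 0]
    - [[0, 0, 0], 0]

```text
time: 19.5
tool_pos: [0.3898, -0.2575, 0.1638]
tool_rot: [180.0, 0.0, 93.7]
ft_force: [0.5, 1.4, -0.4]
finger_gap: 0.0286
grip_force: 0.0
```

Run:
```python
from h import *
t=vision.grab_frame("top"); o=sensors.get_obs(); print(o["tool_pos"],o["tool_rot"],o["finger_gap"])
for q in rods(t): print(q)
c=cv2.resize(t["img"][130:290,110:410],None,fx=2.6,fy=2.6,interpolation=cv2.INTER_CUBIC)
save({"img":c},"after.png")
```

```text
[ 0.38970476 -0.25560497  0.16369996] [-1.79985016e+02 -5.16797897e-02  9.38021146e+01] 0.028810063948138124
(np.float64(0.5194), np.float64(0.0013), 'len', np.float64(0.08), 'axis yaw', np.float64(3.7), 'sag mm', np.float64(1.88))
(np.float64(0.5001), np.float64(0.094), 'len', np.float64(0.08), 'axis yaw', np.float64(8.9), 'sag mm', np.float64(0.4))
(np.float64(0.4851), np.float64(0.182), 'len', np.float64(0.079), 'axis yaw', np.float64(10.4), 'sag mm', np.float64(0.28))
```

View pics/after.png

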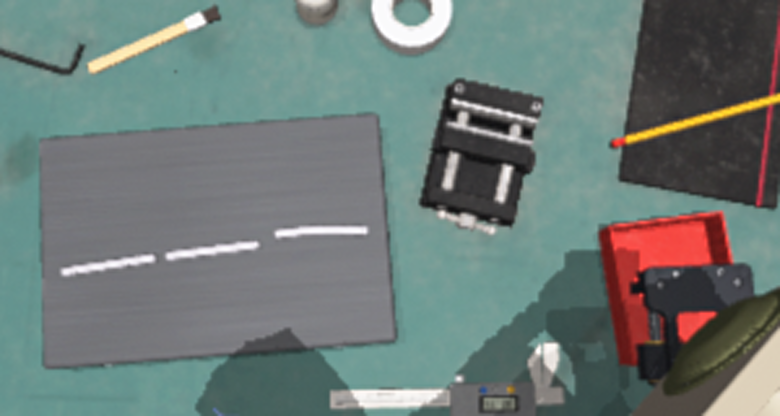

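The picture shows all three rods rolled about 29 mm and lying on the plate, with the bowed one at (320,231). The other things are undisturbed. Fetching the bowed rod.

Call:
jog_arm:
  moves:
    - [[0, 43, 0], 0]
    - [[26, 43, 0], 0]
    - [[26, 43, 0], 0]
    - [[26, 43, 0], 0]
    - [[26, 43, 0], 0]

```text
time: 20.18
tool_pos: [0.4939, -0.037, 0.1641]
tool_rot: [-180.0, -0.0, 94.0]
ft_force: [-0.2, -0.7, -0.0]
finger_gap: 0.0286
grip_force: 0.0
```

Call:
jog_arm:
  moves:
    - [[26, 42, -20], 0]
    - [[0, 0, -40], 0]
    - [[0, 0, -30], 0]
    - [[0, 0, 0], 0]
    - [[0, 0, 0], 0]

```text
time: 20.8
tool_pos: [0.5203, 0.0024, 0.075]
tool_rot: [179.9, 0.0, 94.0]
ft_force: [-0.2, -0.1, -0.0]
finger_gap: 0.0288
grip_force: 0.0
```

Call:
jog_arm:
  moves:
    - [[0, -1, -12], 0]
    - [[0, 0, -8], 0]
    - [[0, 0, -3], 0]
    - [[0, 0, 0], 0]

```text
time: 21.3
tool_pos: [0.5201, 0.0008, 0.0507]
tool_rot: [-180.0, 0.0, 93.9]
ft_force: [0.4, 0.1, -0.7]
finger_gap: 0.0286
grip_force: 0.0
```

Call:
jog_arm:
  moves:
    - [[0, 0, 0], 0]
    - [[0, 0, 0], 0]
    - [[0, 0, 0], 0]
    - [[0, 0, 0], 0]
    - [[0, 0, 0], 0]
  hand: -1

```text
time: 21.92
tool_pos: [0.5201, 0.0008, 0.0507]
tool_rot: [180.0, 0.0, 93.9]
ft_force: [0.6, 0.5, 1.1]
finger_gap: 0.0069
grip_force: 30.0
```

Call:
jog_arm:
  moves:
    - [[0, 0, 5], 0]
    - [[0, 0, 20], 0]
    - [[0, 0, 40], 0]
    - [[0, 0, 40], 0]
    - [[0, 0, 0], 0]

```text
time: 22.55
tool_pos: [0.5211, 0.0007, 0.1584]
tool_rot: [179.7, 0.1, 93.9]
ft_force: [-0.5, -0.0, -0.7]
finger_gap: 0.0069
grip_force: 30.0
```

Run:
```python
from h import *
f=vision.grab_frame("side"); o=sensors.get_obs(); print(o["tool_pos"],o["finger_gap"],o["grip_force"])
save({"img":cv2.resize(f["img"][110:230,180:300],None,fx=4,fy=4,interpolation=cv2.INTER_CUBIC)},"held.png")
t=vision.grab_frame("top")
for x in(t,):
  b=vision.cut_out("reject_bin",x)[0]; m=b["region"].astype(np.uint8)
  rc=cv2.minAreaRect(cv2.findNonZero(m)); print(b["confidence"],b["extent"],np.round(onz(x,rc[0],.05),3),np.round([onz(x,p,.05)[:2] for p in cv2.boxPoints(rc)],3).tolist())
```

```text
[0.52019917 0.00084546 0.15651067] 0.006707413265877053 29.99214582145214
0.93 [341.4, 212.5, 396.3, 269.6] [ 0.479 -0.301  0.05 ] [[0.529, -0.236], [0.551, -0.348], [0.43, -0.363], [0.409, -0.254]]
```

View pics/held.png

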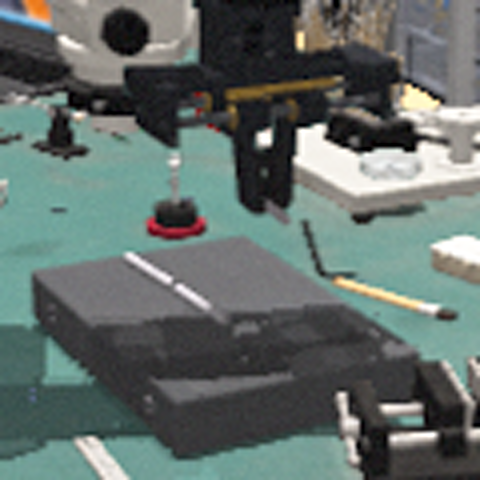

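The side crop shows the rod held level in the fingers at (272,210), with the two straight rods still on the plate. Carrying it to the bin while turning it along the bin's long side.

Call:
jog_arm:
  moves:
    - [[0, -36, 10], -9.5]
    - [[-5, -38, 0], -9.5]
    - [[-5, -38, 0], -9.5]
    - [[-5, -38, 0], -9.5]
    - [[-5, -38, 0], -9.5]

```text
time: 23.32
tool_pos: [0.4993, -0.1881, 0.1642]
tool_rot: [-179.8, 0.0, 46.1]
ft_force: [0.6, 1.1, -0.1]
finger_gap: 0.0071
grip_force: 30.0
```

Call:
jog_arm:
  moves:
    - [[-7, -38, 0], -9.5]
    - [[-7, -38, 0], -9.5]
    - [[-7, -38, 0], -9.5]
    - [[0, 0, 0], -9]
    - [[0, 0, 0], 0]

```text
time: 23.95
tool_pos: [0.4785, -0.3011, 0.1642]
tool_rot: [-179.9, 0.1, 9.0]
ft_force: [0.5, 0.0, 0.1]
finger_gap: 0.0073
grip_force: 30.0
```

Call:
jog_arm:
  moves:
    - [[0, 0, -45], 0]
    - [[0, 0, -45], 0]
    - [[0, 0, -30], 0]
    - [[0, 0, 0], 0]
    - [[0, 0, 0], 0]

```text
time: 24.58
tool_pos: [0.4795, -0.3012, 0.0466]
tool_rot: [179.9, -0.0, 9.0]
ft_force: [-0.4, -1.5, -0.5]
finger_gap: 0.0068
grip_force: 30.0
```

Run:
```python
from h import *
f=vision.grab_frame("side"); o=sensors.get_obs(); print(o["tool_pos"],o["finger_gap"],o["ft_force"])
save({"img":cv2.resize(f["img"][190:310,210:330],None,fx=4,fy=4,interpolation=cv2.INTER_CUBIC)},"bin.png")
```

```text
[ 0.47963582 -0.30139264  0.04699393] 0.006913497659154088 [ 0.67808944  0.17838681 -0.42028162]
```

View pics/bin.png

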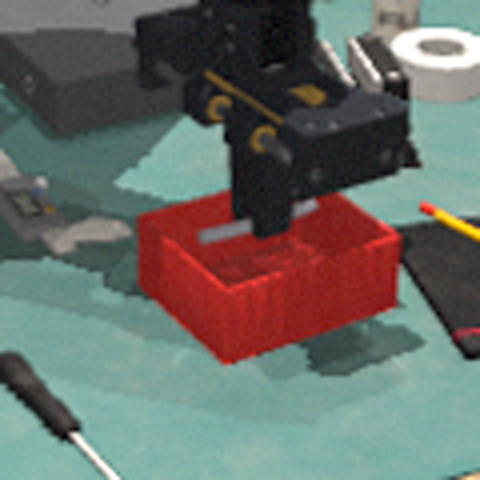

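The crop shows the rod between (200,237) and (318,205), aligned with the bin's long side and within its walls at rim height. Lower, release gently, rise.

Call:
jog_arm:
  moves:
    - [[0, 0, -20], 0]
    - [[0, 0, -12], 0]
    - [[0, 0, -4], 0]
    - [[0, 0, 0], 0]
    - [[0, 0, 0], 0]

```text
time: 25.25
tool_pos: [0.4793, -0.3014, 0.0102]
tool_rot: [180.0, -0.0, 8.9]
ft_force: [-0.4, 0.4, 0.0]
finger_gap: 0.0066
grip_force: 30.0
```

Call:
jog_arm:
  moves:
    - [[0, 0, 0], 0]
    - [[0, 0, 0], 0]
    - [[0, 0, 0], 0]
    - [[0, 0, 0], 0]
  hand: -0.6

```text
time: 25.75
tool_pos: [0.4791, -0.3012, 0.0097]
tool_rot: [180.0, -0.0, 8.9]
ft_force: [0.7, -0.5, 0.6]
finger_gap: 0.0175
grip_force: 0.0
```

Call:
jog_arm:
  moves:
    - [[0, 0, 15], 0]
    - [[0, 0, 35], 0]
    - [[0, 0, 50], 0]
    - [[-40, 0, 40], 0]
    - [[-40, 0, 0], 0]

```text
time: 26.38
tool_pos: [0.399, -0.3019, 0.1533]
tool_rot: [179.6, -0.2, 9.0]
ft_force: [0.3, -0.9, -1.3]
finger_gap: 0.0174
grip_force: 0.0
```

Call:
jog_arm:
  moves:
    - [[0, -40, 0], 0]
    - [[0, -40, 0], 0]
    - [[0, 0, 0], 0]
    - [[0, 0, 0], 0]

```text
time: 26.88
tool_pos: [0.3989, -0.3804, 0.1501]
tool_rot: [-180.0, -0.0, 8.9]
ft_force: [0.5, 0.1, 0.6]
finger_gap: 0.0175
grip_force: 0.0
```

Run:
```python
from h import *
f=vision.grab_frame("side"); t=vision.grab_frame("top"); o=sensors.get_obs(); print(o["tool_pos"],o["finger_gap"],o["ft_force"])
print(rods(t))
c=np.hstack([cv2.resize(x["img"][b:b+120,a:a+w],None,fx=2.6,fy=2.6,interpolation=cv2.INTER_CUBIC) for x,a,b,w in((f,190,180,140),(t,240,170,160))])
save({"img":c},"end.png")
```

```text
[ 0.39915707 -0.3800466   0.15005353] 0.01786026005178217 [-0.6101383   0.75751258 -0.432526  ]
[(np.float64(0.5001), np.float64(0.094), 'len', np.float64(0.08), 'axis yaw', np.float64(8.9), 'sag mm', np.float64(0.51)), (np.float64(0.4851), np.float64(0.182), 'len', np.float64(0.079), 'axis yaw', np.float64(10.4), 'sag mm', np.float64(0.28))]
```

View pics/end.png

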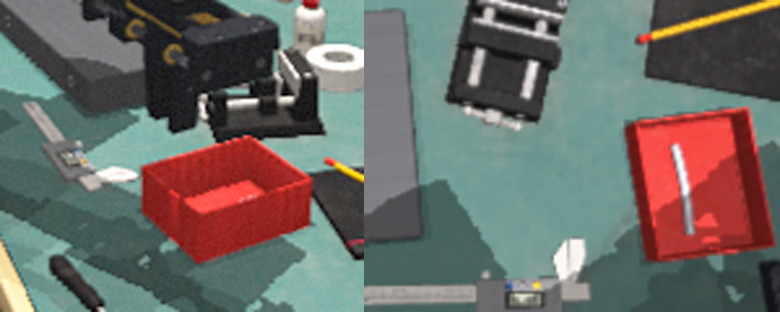

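The top crop shows the bowed rod lying on the bin floor at (683,190). The two straight rods are still on the plate, and the caliper and tape are undisturbed.

```bash
python3 -c "
from cell import r
print(r.finish_job())"
```

```text
the job is handed in; nothing more can be done
None
```

I rolled all three rods a full turn; the right-hand one was bowed and is now in the red bin, the two straight ones are still on the plate, and the job is handed in (no verdict was returned).

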